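Drop the used vial through the press-lever waste bin

ROBOT

A 6-joint arm with a two-finger parallel gripper is mounted at the origin on the work surface. World frame = base frame: x ahead of the robot, y to its left, z up, the work surface at z = 0. Lengths are in m, angles in degrees, forces in N, time in s.
With the tool pointing down it reaches from about 0.425 to 0.95 m from the base axis. Payload 3.5 kg.
Tool frame: the origin (TCP) lies between the finger pads; the fingertips stand r.tip_extent ahead of it and the grasp point (between the pads) lies 11 mm behind it (r.tip_extent is the distance from the TCP to the fingertips, in m); z points along the fingers, x is the direction in which the jaws open and shut, and the axes are right-handed (so a half turn about z gives the same grasp; the last joint's range is limited). The gripper opens to 85 mm and grips with 20 to 120 N. Pads are 22 mm wide; open, the fingers measure 114 mm over their backs; the gripper's body (76 mm by 85 mm) begins 54 mm behind the grasp point. The pads swing forward as they close: fully open they stand 13 mm farther back than shut.
Start: joints at [-77.12, 16.404, 90.338, -0, 73.258, -8.594], TCP at [0.247, -0.628, 0.239] pointing down, gripper open.
Joint ranges: [-158.93, 158.93], [-51.34, 127.21], [12.03, 142.37], [-87.48, 267.48], [13.55, 161.25], [-162.69, 162.69]. Speed limits (degrees/s): [159.86, 159.86, 180, 180, 180, 180].

INTERFACE

Orientations are given as [roll, pitch, yaw] about the fixed x, y, z axes, in that order (R = Rz(yaw) Ry(pitch) Rx(roll)).
In Python, from station import r, eyes gives the robot as it stands.
- The arm moves only by the shell command python3 -m jog 'ROWS' [OPENING] [FORCE]. ROWS is JSON, a list of rows, each an object of numbers: "dx", "dy", "dz": the shift along the world's x, y, z in cm; "ax", "ay", "az": the turn, a rotation vector about the world's x, y, z in rad. A call has exactly 8 rows; each row shifts and turns the pose as measured when the row begins; what a row does not reach is not made up. A row lasts 1/8 s, in which the tool goes at most 62.5 mm and 10.7 degrees, less where a joint would pass 70% of its speed; a pose out of reach is approached as far as the arm can. A call with a gripper value outside its range is refused whole. OPENING is the finger opening in cm, from 0 to 8.54, set as the call begins (- or left out, the last holds). The fingers move at their own pace and stop on an object; FORCE is the grip in N (left out, the last holds). Time passes only in rows, so rows that do not move let the fingers close, or fill a call up. It gives the time, the measured TCP pose, the force and the opening at its end, in the units of the state.
- r.state(): the state, without advancing time (a new reading comes with each control period).
- eyes.get_image(name): name is "side" or "top"; returns (picture, depth): 384x512x3 uint8, blue, green, red; 384x512 float32, m along the optical axis (not along the pixel's ray), 0 where there is no reading.
- eyes.calibration(name): a dict with "intrinsics" (3x3 intrinsics, pixels), "rvec" (rotation vector, rad) and "tvec" (3), from world to camera coordinates, as OpenCV has them. Camera axes: x right, y down, z forward; pixel columns grow to the right and rows downward; lengths in m; the calibration is good to about 2 mm. A picture is of the moment at which its call begins. calibration takes no time and is no camera call.
- r.hand_in(): hands the job in, once; it reports no verdict.
The state is a dict: "time_s": time; "q": joint angles; "dq": joint speeds; "tau": joint torques, N m; "eef_pos": TCP position; "ee_rot": TCP orientation; "contact_force": force on the tool from outside, world axes, zero at the start; "torque": the same for the moment, N m; "opening": finger opening in m.
Only numpy, scipy, OpenCV 4.12 (cv2) and the standard library are available. Lean on these libraries where they do the work, as an engineer would, in place of code of your own. Each camera call takes 0.05 s, during which the arm holds its last target.

TASK

On the ward trolley, a used vial waits in the chute of the small waste bin, held back by the closed lid. Press the bin's front lever all the way down with your fingertips so that the lid swings wide open and the vial rolls into the bin, then let the lever up slowly, easing the lid fully shut without a slam, and move clear. Work by the lever only: do not touch the lid or the vial, lift nothing, and leave the things standing around where they are.

Things in the scene. Friction and masses are not known exactly. Their poses are not given: they have to be found in the camera images.
- bin: Fixed counter-top waste bin, white plastic, 180 (x) by 160 (y) by 150 mm high, 190 mm with the lid shut. Origin: centre of its underside; z up. Its own -x side is the front, where the lever sticks out; the lid is hinged on the +x rim; on the -y side a steel chute (76 mm wide, 75 mm out, centred at x = -40 mm) slopes down at 20 degrees over the rim.
- lever_pad (a point): Centre of the top face of the lever's pad: rubber-faced steel plate 50 mm (front to back) by 60 mm wide, 9 mm thick, on a bar from the bin's front. At rest it is 208 mm in front of the bin's origin, 145 mm above the table, leaning up 0.22 rad outwards; fully pressed it is 49 mm lower and leans down 0.23 rad. Only the table lies below it. Moves with the lever.
- lever (a joint): Lever angle, rad: 0 at rest (up), 0.45 fully down on its stop. The pad is 110 mm from the pivot, which is at the bin's front wall 115 mm above the table. Push the pad straight down; it takes about 3 to 9 N. Let go, it comes back up by the lid's weight and a light spring.
- lid (a joint): Lid angle, rad: 0 shut, 1.08 with the lever fully down (always 2.4 times the lever angle); wide open means above 0.95. Let go when open, it falls and slams. Closing faster than 2.2 rad/s at any moment is a slam (pad rising at about 95 mm/s); a quarter of that is comfortable. From below about 0.03 rad it may be let go.
- lid_front (a point): Middle of the lid's front top edge. The lid is a grey plastic cap, 180 by 160 mm, 35 mm deep with a skirt round it, hinged at the bin's far (+x) rim; its front edge is 180 mm from the hinge and rises about 160 mm when open, swinging away from the lever.
- vial: Centre of the used vial: brown glass with a metal cap, 22 mm diameter, 50 mm long, 22 g, lying in the chute along the bin's x axis against the lid's side skirt. It rolls into the bin by itself within a second once the lid is more than about 0.35 rad open.
- pump_bottle: Bystander: clear hand-gel bottle with a white pump, 62 mm diameter, 193 mm high, loose. Origin at the centre of its underside.
- glove_carton: Bystander: glove carton, 85 by 120 by 65 mm high, loose. Origin at the centre of its underside.
- swab_jar: Bystander: white jar with a metal cap, 68 mm diameter, 85 mm high, loose. Origin at the centre of its underside.
Not all that is in view belongs to the job. What is shaped like the vial but black or purple is not meant.

How it is judged (in metres and radians):
On the way:
1. the lid is wide open (above 0.95 rad) and the vial has dropped into the bin (value of joint lid above 0.95 rad and x of vial in the frame of bin between -0.09 and 0.09 m and y of vial in the frame of bin between -0.08 and 0.08 m and z of vial in the frame of bin below 0.1 m), for 0.2 s.
At the end, for the whole second after the job is handed in: The vial lies inside the bin, at rest; the lid is shut (within 0.04 rad) and the lever is back up (within 0.02 rad) (value of joint lid below 0.04 rad and value of joint lever below 0.02 rad and x of vial in the frame of bin between -0.09 and 0.09 m and y of vial in the frame of bin between -0.08 and 0.08 m and z of vial in the frame of bin below 0.1 m and linear speed of vial below 0.03 m/s); the robot touches nothing.
It fails at once if the lid slams: it closes faster than 2.2 rad/s (velocity of joint lid below -2.2 rad/s).
It fails at once if the robot touches the lid instead of working by the lever (contact force between any of the fingers, the arm and lid above 0.5 N).
It fails at once if the robot touches the vial (contact force between any of the fingers, the arm and vial above 0.2 N).
It fails at once if a bystander is moved more than 20 mm (lifted included) (distance of any of pump_bottle, glove_carton, swab_jar from where it was at the start of the episode above 0.02 m).
It fails at once if a bystander is tipped (angle between any of pump_bottle, glove_carton, swab_jar's own z axis and vertical above 0.3 rad).
It also fails if it takes over 48 s, if anything falls off the work surface, if the arm or the gripper's body presses on something with over 40 N, if the wrist force passes 120 N, or if a joint passes its speed limit or range.

## Working session

There is one attempt and no reset: what is moved stays moved. The work goes in short steps, Python scripts to look and compute and a shell command to move; the robot and the scene stay as the last step left them, time stands still between calls to the robot, and variables do not carry over. Pictures are saved under pics/ and viewed, and the job is handed in when it is done.

```bash
mkdir -p pics; python3 - <<'E'
from station import r, eyes
import cv2
for n in("side","top"):
    im,d=eyes.get_image(n); cv2.imwrite(f"pics/{n}0.png",im)
    import numpy as np; np.save(f"pics/{n}0.npy",d)
s=r.state(); print(s["time_s"],s["eef_pos"],s["ee_rot"],s["opening"],s["contact_force"],r.tip_extent)
E
```

```text
0.1 [ 0.24701941 -0.62753653  0.23802474] [-1.79981015e+02  1.26203675e-01 -6.85224044e+01] 0.08564707844329487 [ 0.16944477  0.03178458 -0.21238459] 0.008
```

```bash
ls -R . | head -30
```

```text
.:
pics

./pics:
side0.npy
side0.png
top0.npy
top0.png
```

View pics/side0.png

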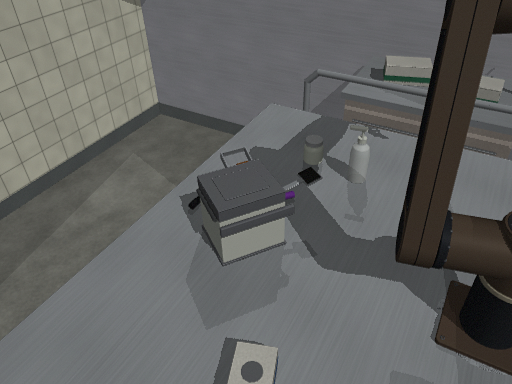

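View pics/top0.png

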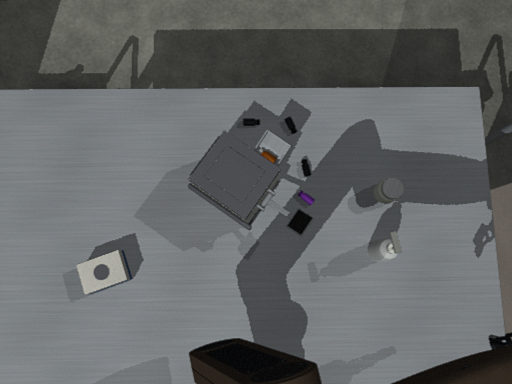

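```bash
cat > h.py <<'E'
import numpy as np, cv2
from station import r, eyes
def pt(n,u,v,d,k=0):
    c=eyes.calibration(n);K=np.array(c["intrinsics"]);R=cv2.Rodrigues(np.array(c["rvec"],float))[0];t=np.array(c["tvec"]).ravel()
    z=d[int(round(v)),int(round(u))]
    p=z*np.linalg.inv(K)@[u,v,1]
    return R.T@(p-t)
def px(n,P):
    c=eyes.calibration(n)
    return cv2.projectPoints(np.array(P,float).reshape(-1,1,3),np.array(c["rvec"],float),np.array(c["tvec"],float),np.array(c["intrinsics"],float),None)[0].reshape(-1,2)
E
python3 - <<'E'
from h import *
np.set_printoptions(precision=3,suppress=True)
d=np.load("pics/top0.npy")
for u,v in [(300,222),(290,220),(310,222),(300,212),(300,232),(235,170),(222,136),(192,182),(248,222),(279,178),(268,155),(306,198),(300,192),(390,190),(388,245),(102,271),(262,206),(275,208)]: print(u,v,pt("top",u,v,d))
im=cv2.imread("pics/top0.png"); cv2.imwrite("pics/topc.png",cv2.resize(im[90:260,170:350],None,fx=4,fy=3.5*4/3.5*0.875*1/0.875*0.85,interpolation=cv2.INTER_CUBIC)[:600])
im=cv2.imread("pics/side0.png"); cv2.imwrite("pics/sidec.png",cv2.resize(im[120:270,170:370],None,fx=4,fy=4,interpolation=cv2.INTER_CUBIC))
E
```

```text
300 222 [ 0.517 -0.162  0.143]
290 220 [ 0.523 -0.136  0.138]
310 222 [ 0.516 -0.188  0.145]
300 212 [ 0.543 -0.162  0.145]
300 232 [ 0.49  -0.161  0.147]
235 170 [0.647 0.007 0.19 ]
222 136 [0.739 0.04  0.188]
192 182 [0.62  0.119 0.173]
248 222 [ 0.53  -0.025  0.022]
279 178 [ 0.663 -0.118 -0.001]
268 155 [ 0.69  -0.079  0.177]
306 198 [ 0.599 -0.194  0.023]
300 192 [ 0.616 -0.177  0.023]
390 190 [ 0.61  -0.423  0.084]
388 245 [ 0.454 -0.387  0.153]
102 271 [0.396 0.374 0.064]
262 206 [ 0.563 -0.063  0.12 ]
275 208 [ 0.557 -0.098  0.125]
```

View pics/topc.png

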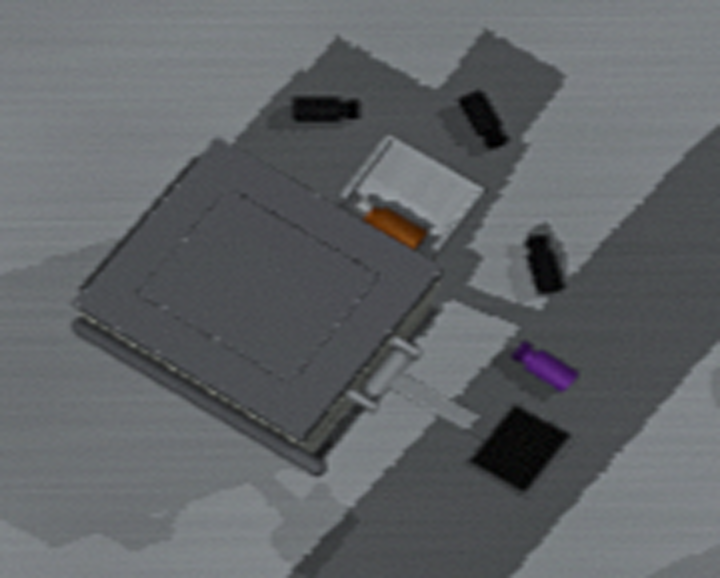

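View pics/sidec.png

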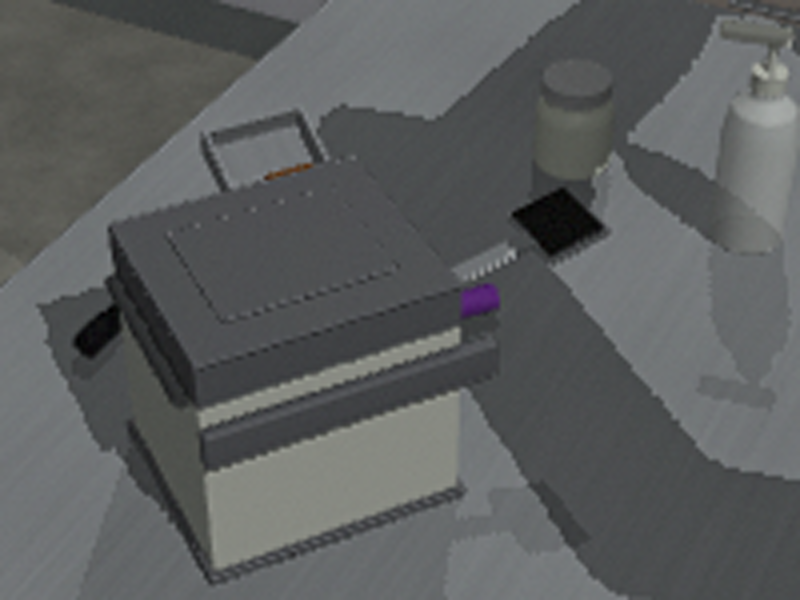

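```bash
python3 - <<'E'
from h import *
np.set_printoptions(precision=4,suppress=True)
d=np.load("pics/top0.npy"); im=cv2.imread("pics/top0.png")
P=np.array([[*pt("top",u,v,d),u,v] for v in range(200,245) for u in range(280,325)])
dark=np.array([im[int(v),int(u)].max()<40 for u,v in P[:,3:]])
m=dark&(P[:,2]>.125)&(P[:,2]<.165); Q=P[m,:3]; print(m.sum(),Q.mean(0))
print(np.median(Q,0)); c,s,_=cv2.minAreaRect(Q[:,:2].astype(np.float32)); print(cv2.minAreaRect(Q[:,:2].astype(np.float32)))
A=np.c_[Q[:,:2],np.ones(len(Q))]; co=np.linalg.lstsq(A,Q[:,2],rcond=None)[0]; print("uphill",co[:2],np.degrees(np.arctan2(co[1],co[0])),"slope",np.hypot(*co[:2]), "z at rect centre",co@[c[0],c[1],1])
# lid top
P=np.array([pt("top",u,v,d) for v in range(120,235) for u in range(180,290)]); L=P[(P[:,2]>.182)&(P[:,2]<.2)]
print("lid",cv2.minAreaRect(L[:,:2].astype(np.float32)),L.mean(0))
E
```

```text
326 [ 0.5178 -0.1601  0.1448]
[ 0.5181 -0.1602  0.1447]
((0.5182566046714783, -0.16013780236244202), (0.041705422103405, 0.0536811538040638), 54.896461486816406)
uphill [-0.1472 -0.1613] -132.3736628487691 slope 0.21837034020965862 z at rect centre 0.14478267633057307Traceback (most recent call last):
  File "<stdin>", line 10, in <module>
  File "h.py", line 4, in pt
    c=eyes.calibration(n);K=np.array(c["intrinsics"]);R=cv2.Rodrigues(np.array(c["rvec"],float))[0];t=np.array(c["tvec"]).ravel()
ValueError: time passes only in moves, steps and waits
```

The top view shows the lever pad as the black square at about (300,222), on the bin's front side. The real vial, in brown/orange, lies in the chute at about (268,148). The purple and black ones are decoys. The measured pad centre is (0.518, -0.160, 0.145), which matches the given 145 mm height and 0.22 lean. The bottle stands at about (0.454, -0.387) near the path, so I'll close the fingers and go around the inside of it.

```bash
python3 -m jog '[{"dx":1.4,"dy":2.8,"dz":0.5},{"dx":1.4,"dy":2.8,"dz":0.5},{"dx":1.4,"dy":2.8,"dz":0.5},{"dx":1.4,"dy":2.8,"dz":0.5},{"dx":1.4,"dy":2.8},{"dx":1.4,"dy":2.8},{"dx":1.4,"dy":2.8},{"dx":1.4,"dy":2.8}]' 0 40; python3 - <<'E'
from h import *
np.set_printoptions(precision=4,suppress=True)
d=np.load("pics/top0.npy")
c=eyes.calibration("top");K=np.array(c["intrinsics"]);R=cv2.Rodrigues(np.array(c["rvec"],float))[0];t=np.array(c["tvec"]).ravel()
v,u=np.mgrid[115:235,180:290]; v=v.ravel();u=u.ravel()
P=((np.linalg.inv(K)@np.array([u,v,1+0*u]))*d[v,u]-t[:,None]).T@R
L=P[(P[:,2]>.184)&(P[:,2]<.2)]
print("lid",cv2.minAreaRect(L[:,:2].astype(np.float32)),L.mean(0))
E
```

```text
lid ((0.6665439605712891, -0.011125952005386353), (0.18018904328346252, 0.22735381126403809), 54.498809814453125) [0.6395 0.0063 0.1884]invalid input at $[0]: expected keys dx, dy, dz, ax, ay, az
```

The bin's yaw of about 54.5° and the pad position put the bin centre at (0.639, 0.009). The lid mean is (0.640, 0.006), so the two agree. The rows need all six keys.

```bash
python3 -m jog '[{"dx":1.4,"dy":2.8,"dz":0.5,"ax":0,"ay":0,"az":0},{"dx":1.4,"dy":2.8,"dz":0.5,"ax":0,"ay":0,"az":0},{"dx":1.4,"dy":2.8,"dz":0.5,"ax":0,"ay":0,"az":0},{"dx":1.4,"dy":2.8,"dz":0.5,"ax":0,"ay":0,"az":0},{"dx":1.4,"dy":2.8,"dz":0,"ax":0,"ay":0,"az":0},{"dx":1.4,"dy":2.8,"dz":0,"ax":0,"ay":0,"az":0},{"dx":1.4,"dy":2.8,"dz":0,"ax":0,"ay":0,"az":0},{"dx":1.4,"dy":2.8,"dz":0,"ax":0,"ay":0,"az":0}]' 0 40
```

```text
time_s: 1.1
eef_pos: [0.3594, -0.3956, 0.2525]
ee_rot: [-180.0, 0.7, -68.8]
contact_force: [-0.3, -0.1, 0.1]
opening: -0.0003
```

```bash
python3 -m jog '[{"dx":2.0,"dy":3.0,"dz":0,"ax":0,"ay":0,"az":0},{"dx":2.0,"dy":3.0,"dz":0,"ax":0,"ay":0,"az":0},{"dx":2.0,"dy":3.0,"dz":0,"ax":0,"ay":0,"az":0},{"dx":2.0,"dy":3.0,"dz":0,"ax":0,"ay":0,"az":0},{"dx":2.0,"dy":3.0,"dz":0,"ax":0,"ay":0,"az":0},{"dx":2.0,"dy":3.0,"dz":0,"ax":0,"ay":0,"az":0},{"dx":2.0,"dy":3.0,"dz":-1.5,"ax":0,"ay":0,"az":0},{"dx":2.0,"dy":3.0,"dz":-1.5,"ax":0,"ay":0,"az":0}]'
```

```text
time_s: 2.1
eef_pos: [0.5222, -0.146, 0.2195]
ee_rot: [-180.0, 0.8, -68.8]
contact_force: [-0.1, -1.0, 0.2]
opening: -0.0001
```

```bash
python3 -m jog '[{"dx":-0.2,"dy":-0.7,"dz":-0.8,"ax":0,"ay":-0.014,"az":0},{"dx":-0.2,"dy":-0.7,"dz":-0.8,"ax":0,"ay":0,"az":0},{"dx":0,"dy":0,"dz":-0.8,"ax":0,"ay":0,"az":0},{"dx":0,"dy":0,"dz":-0.8,"ax":0,"ay":0,"az":0},{"dx":0,"dy":0,"dz":-0.8,"ax":0,"ay":0,"az":0},{"dx":0,"dy":0,"dz":-0.6,"ax":0,"ay":0,"az":0},{"dx":0,"dy":0,"dz":-0.4,"ax":0,"ay":0,"az":0},{"dx":0,"dy":0,"dz":0,"ax":0,"ay":0,"az":0}]'
python3 - <<'E'
from h import *
for n in("side","top"):
    im,d=eyes.get_image(n)
    a=im[130:260,220:370] if n=="top" else im[100:250,200:390]
    cv2.imwrite(f"pics/{n}1.png",cv2.resize(a,None,fx=4,fy=4,interpolation=cv2.INTER_CUBIC))
s=r.state();print(s["eef_pos"],s["ee_rot"])
E
```

```text
time_s: 3.1
eef_pos: [0.5165, -0.161, 0.1646]
ee_rot: [-179.4, 0.7, -68.9]
contact_force: [0.1, -1.9, 0.9]
opening: -0.0001
[ 0.51680282 -0.16115333  0.16517789] [-179.33346109    0.62428223  -68.8525672 ]
```

View pics/side1.png

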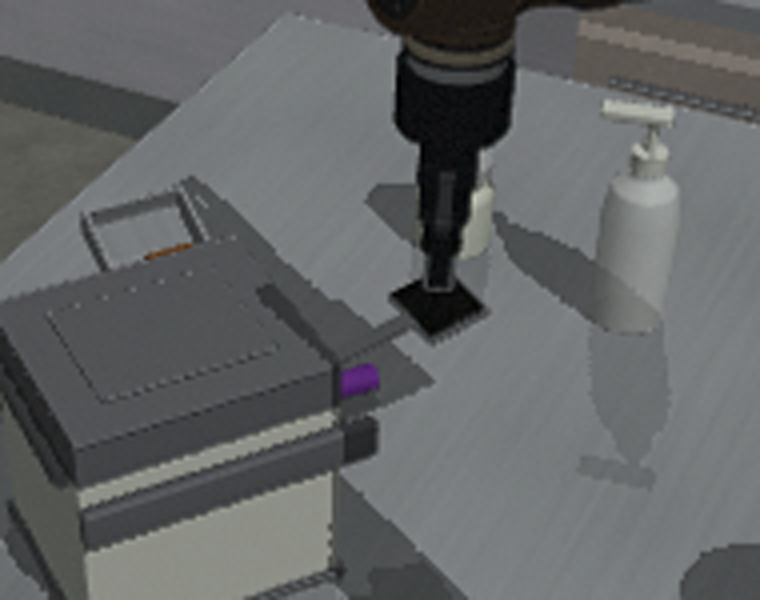

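View pics/top1.png

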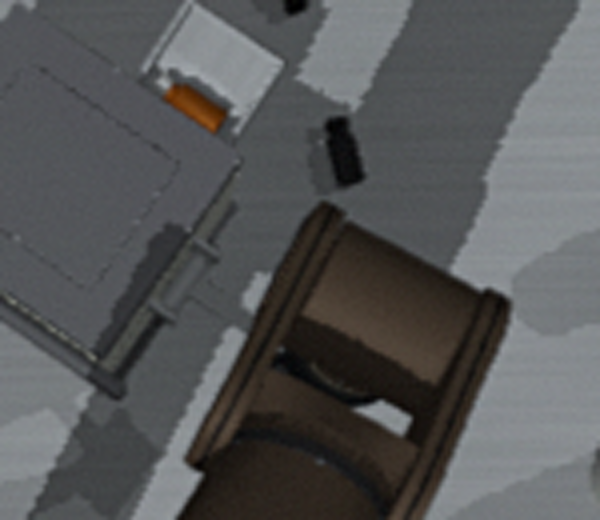

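The side view shows the fingertips at (440,285) over the pad centre. Next I press down.

```bash
python3 -m jog '[{"dx":0,"dy":0,"dz":-0.7,"ax":0,"ay":0,"az":0},{"dx":0,"dy":0,"dz":-0.7,"ax":0,"ay":0,"az":0},{"dx":0,"dy":0,"dz":-0.7,"ax":0,"ay":0,"az":0},{"dx":0,"dy":0,"dz":-0.7,"ax":0,"ay":0,"az":0},{"dx":0,"dy":0,"dz":-0.7,"ax":0,"ay":0,"az":0},{"dx":0,"dy":0,"dz":-0.7,"ax":0,"ay":0,"az":0},{"dx":0,"dy":0,"dz":-0.6,"ax":0,"ay":0,"az":0},{"dx":0,"dy":0,"dz":-0.4,"ax":0,"ay":0,"az":0}]'
```

```text
time_s: 4.2
eef_pos: [0.5169, -0.1642, 0.1178]
ee_rot: [-179.7, 0.3, -68.7]
contact_force: [-0.9, 1.1, 4.1]
opening: 0.0001
```

```bash
python3 -m jog '[{"dx":0,"dy":0.1,"dz":-0.4,"ax":0,"ay":0,"az":0},{"dx":0,"dy":0.1,"dz":-0.4,"ax":0,"ay":0,"az":0},{"dx":0,"dy":0,"dz":-0.3,"ax":0,"ay":0,"az":0},{"dx":0,"dy":0,"dz":-0.2,"ax":0,"ay":0,"az":0},{"dx":0,"dy":0,"dz":-0.2,"ax":0,"ay":0,"az":0},{"dx":0,"dy":0,"dz":-0.1,"ax":0,"ay":0,"az":0},{"dx":0,"dy":0,"dz":-0.1,"ax":0,"ay":0,"az":0},{"dx":0,"dy":0,"dz":0,"ax":0,"ay":0,"az":0}]'
python3 - <<'E'
from h import *
for n in("side","top"):
    im,d=eyes.get_image(n)
    a=im[80:250,150:350]
    cv2.imwrite(f"pics/{n}2.png",cv2.resize(a,None,fx=3.5,fy=3.5,interpolation=cv2.INTER_CUBIC))
s=r.state();print(s["eef_pos"],s["ee_rot"],s["contact_force"])
E
```

```text
time_s: 5.2
eef_pos: [0.5177, -0.1631, 0.1056]
ee_rot: [-179.8, 0.3, -68.6]
contact_force: [-2.0, -0.7, 4.9]
opening: 0.0003
[ 0.51776168 -0.16304134  0.10541073] [-179.75687851    0.26761209  -68.57962789] [-2.08342309 -0.42581101  6.00308905]
```

View pics/side2.png

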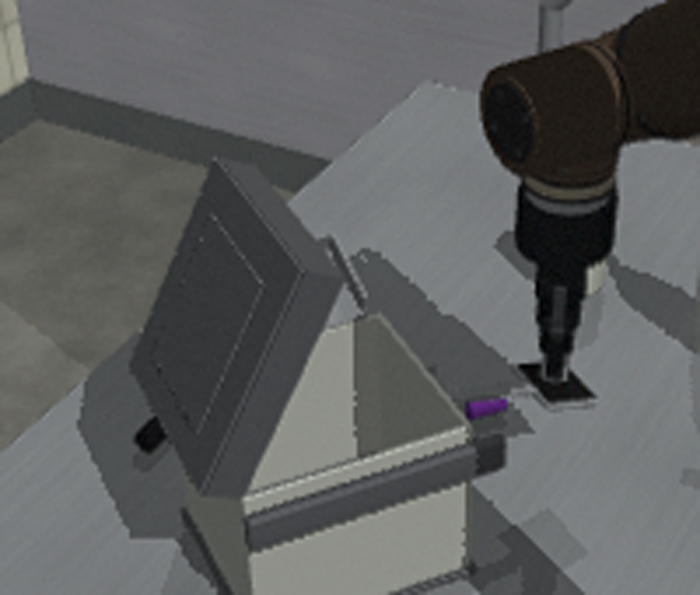

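View pics/top2.png

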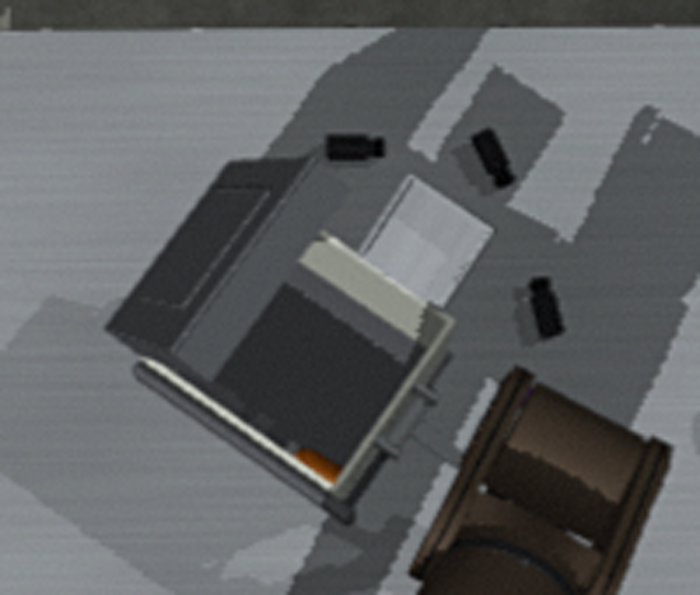

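The lid is open, and the vial lies in the bin at about (318,465) in the top crop; the chute is empty. I'll press on to the stop to be sure of more than 0.95 rad, and hold.

```bash
python3 -m jog '[{"dx":0,"dy":0,"dz":-0.2,"ax":0,"ay":0,"az":0},{"dx":0,"dy":0,"dz":-0.2,"ax":0,"ay":0,"az":0},{"dx":0,"dy":0,"dz":-0.2,"ax":0,"ay":0,"az":0},{"dx":0,"dy":0,"dz":-0.2,"ax":0,"ay":0,"az":0},{"dx":0,"dy":0,"dz":-0.1,"ax":0,"ay":0,"az":0},{"dx":0,"dy":0,"dz":-0.1,"ax":0,"ay":0,"az":0},{"dx":0,"dy":0,"dz":-0.1,"ax":0,"ay":0,"az":0},{"dx":0,"dy":0,"dz":-0.1,"ax":0,"ay":0,"az":0}]'
python3 - <<'E'
from h import *
np.set_printoptions(precision=3,suppress=True)
im,d=eyes.get_image("top"); cv2.imwrite("pics/top3.png",im)
c=eyes.calibration("top");K=np.array(c["intrinsics"]);R=cv2.Rodrigues(np.array(c["rvec"],float))[0];t=np.array(c["tvec"]).ravel()
v,u=np.mgrid[115:235,175:260]; v=v.ravel();u=u.ravel()
P=((np.linalg.inv(K)@np.array([u,v,1+0*u]))*d[v,u]-t[:,None]).T@R
b=im[v,u].astype(int); o=(b[:,2]-b[:,0])>60
a=np.radians(54.5); ex=np.array([np.cos(a),np.sin(a)]); ey=np.array([-ex[1],ex[0]])
q=P[:,:2]-[.639,.008]; B=np.c_[q@ex,q@ey,P[:,2]]
print("vial",o.sum(),B[o].mean(0))
# lid top slope: points in the middle region of y, z>.2
m=(abs(B[:,1])<.06)&(B[:,2]>.2)
for zz in np.arange(.2,.36,.02):
    k=m&(abs(B[:,2]-zz)<.01)
    if k.any(): print(zz,k.sum(),np.median(B[k,0]),B[k,0].max())
s=r.state();print(s["eef_pos"],s["contact_force"])
E
```

```text
time_s: 6.3
eef_pos: [0.5179, -0.1631, 0.105]
ee_rot: [179.9, 0.5, -68.4]
contact_force: [-4.1, -0.4, 8.5]
opening: -0.0002
vial 50 [-0.057  0.06   0.028]
0.2 49 0.10482520798595853 0.10846427741101956
0.22 100 0.09704795569667737 0.10380578593581193
0.24 100 0.08695516041620388 0.09290428307120782
0.26 110 0.07677926096051936 0.08263451386344745
0.27999999999999997 126 0.0661125205885559 0.07229979829652297
0.29999999999999993 177 0.05398810504346199 0.061330884388527906
0.31999999999999995 866 0.025526518535492437 0.04847622804819294
0.33999999999999997 9 0.036982624464078996 0.03829148263798731
[ 0.518 -0.163  0.105] [-4.196 -0.027  9.056]
```

The lever is at its stop: z stays at 0.105 while the force rises. The lid slope is about 64° (about 1.1 rad), and the vial is at (-0.057, 0.060, 0.03) in the bin frame, so it is inside. Now I let the lever up slowly.

```bash
python3 -m jog '[{"dx":0,"dy":0,"dz":0.1,"ax":0,"ay":0,"az":0},{"dx":0,"dy":0,"dz":0.1,"ax":0,"ay":0,"az":0},{"dx":0,"dy":0,"dz":0.2,"ax":0,"ay":0,"az":0},{"dx":0,"dy":0,"dz":0.2,"ax":0,"ay":0,"az":0},{"dx":0,"dy":0,"dz":0.2,"ax":0,"ay":0,"az":0},{"dx":0,"dy":0,"dz":0.2,"ax":0,"ay":0,"az":0},{"dx":0,"dy":0,"dz":0.2,"ax":0,"ay":0,"az":0},{"dx":0,"dy":0,"dz":0.2,"ax":0,"ay":0,"az":0}]'
```

```text
time_s: 7.35
eef_pos: [0.517, -0.1639, 0.119]
ee_rot: [179.7, 0.5, -68.3]
contact_force: [-1.4, -2.7, 2.3]
opening: 0.0001
```

```bash
python3 -m jog '[{"dx":0,"dy":0,"dz":0.2,"ax":0,"ay":0,"az":0},{"dx":0,"dy":0,"dz":0.2,"ax":0,"ay":0,"az":0},{"dx":0,"dy":0,"dz":0.2,"ax":0,"ay":0,"az":0},{"dx":0,"dy":0,"dz":0.2,"ax":0,"ay":0,"az":0},{"dx":0,"dy":0,"dz":0.2,"ax":0,"ay":0,"az":0},{"dx":0,"dy":0,"dz":0.2,"ax":0,"ay":0,"az":0},{"dx":0,"dy":0,"dz":0.2,"ax":0,"ay":0,"az":0},{"dx":0,"dy":0,"dz":0.2,"ax":0,"ay":0,"az":0}]'
```

```text
time_s: 8.35
eef_pos: [0.5176, -0.1633, 0.137]
ee_rot: [179.8, 0.5, -68.3]
contact_force: [-1.3, 0.2, 3.4]
opening: -0.0
```

```bash
python3 -m jog '[{"dx":0,"dy":0,"dz":0.2,"ax":0,"ay":0,"az":0},{"dx":0,"dy":0,"dz":0.2,"ax":0,"ay":0,"az":0},{"dx":0,"dy":0,"dz":0.2,"ax":0,"ay":0,"az":0},{"dx":0,"dy":0,"dz":0.2,"ax":0,"ay":0,"az":0},{"dx":0,"dy":0,"dz":0.2,"ax":0,"ay":0,"az":0},{"dx":0,"dy":0,"dz":0.2,"ax":0,"ay":0,"az":0},{"dx":0,"dy":0,"dz":0.2,"ax":0,"ay":0,"az":0},{"dx":0,"dy":0,"dz":0.2,"ax":0,"ay":0,"az":0}]'
```

```text
time_s: 9.35
eef_pos: [0.5193, -0.1609, 0.1544]
ee_rot: [-179.8, 0.7, -68.4]
contact_force: [1.4, 1.2, 1.6]
opening: -0.0002
```

```bash
python3 -m jog '[{"dx":0,"dy":0,"dz":0.1,"ax":0,"ay":0,"az":0},{"dx":0,"dy":0,"dz":0.1,"ax":0,"ay":0,"az":0},{"dx":0,"dy":0,"dz":0.1,"ax":0,"ay":0,"az":0},{"dx":0,"dy":0,"dz":0.1,"ax":0,"ay":0,"az":0},{"dx":0,"dy":0,"dz":0.1,"ax":0,"ay":0,"az":0},{"dx":0,"dy":0,"dz":0.2,"ax":0,"ay":0,"az":0},{"dx":0,"dy":0,"dz":0.2,"ax":0,"ay":0,"az":0},{"dx":0,"dy":0,"dz":0.3,"ax":0,"ay":0,"az":0}]'
```

```text
time_s: 10.35
eef_pos: [0.5169, -0.1616, 0.1641]
ee_rot: [179.8, 0.8, -68.4]
contact_force: [-0.1, -0.1, 0.2]
opening: 0.0002
```

```bash
python3 -m jog '[{"dx":0,"dy":0,"dz":0.5,"ax":0,"ay":0,"az":0},{"dx":0,"dy":0,"dz":1,"ax":0,"ay":0,"az":0},{"dx":0,"dy":0,"dz":1.5,"ax":0,"ay":0,"az":0},{"dx":0,"dy":0,"dz":1.5,"ax":0,"ay":0,"az":0},{"dx":0,"dy":0,"dz":1.5,"ax":0,"ay":0,"az":0},{"dx":-0.5,"dy":-1.5,"dz":1.5,"ax":0,"ay":0,"az":0},{"dx":-1,"dy":-1.5,"dz":1,"ax":0,"ay":0,"az":0},{"dx":-1,"dy":-1.5,"dz":0.5,"ax":0,"ay":0,"az":0}]'
```

```text
time_s: 11.35
eef_pos: [0.4912, -0.2093, 0.2626]
ee_rot: [179.9, 0.6, -68.3]
contact_force: [-0.1, 0.0, -0.5]
opening: 0.0001
```

```bash
python3 -m jog '[{"dx":-1,"dy":-1.5,"dz":0,"ax":0,"ay":0,"az":0},{"dx":-1,"dy":-1.5,"dz":0,"ax":0,"ay":0,"az":0},{"dx":-1,"dy":-1.5,"dz":0,"ax":0,"ay":0,"az":0},{"dx":-1,"dy":-1.5,"dz":0,"ax":0,"ay":0,"az":0},{"dx":-0.5,"dy":-1,"dz":0,"ax":0,"ay":0,"az":0},{"dx":0,"dy":0,"dz":0,"ax":0,"ay":0,"az":0},{"dx":0,"dy":0,"dz":0,"ax":0,"ay":0,"az":0},{"dx":0,"dy":0,"dz":0,"ax":0,"ay":0,"az":0}]'
python3 - <<'E'
from h import *
np.set_printoptions(precision=3,suppress=True)
im,d=eyes.get_image("top"); cv2.imwrite("pics/top4.png",im)
im2,d2=eyes.get_image("side"); cv2.imwrite("pics/side4.png",im2)
c=eyes.calibration("top");K=np.array(c["intrinsics"]);R=cv2.Rodrigues(np.array(c["rvec"],float))[0];t=np.array(c["tvec"]).ravel()
d0=np.load("pics/top0.npy")
for D in(d0,d):
  v,u=np.mgrid[150:185,220:255]; v=v.ravel();u=u.ravel()
  P=((np.linalg.inv(K)@np.array([u,v,1+0*u]))*D[v,u]-t[:,None]).T@R
  a=np.radians(54.5); 
  A=np.c_[P[:,:2],np.ones(len(P))]; co=np.linalg.lstsq(A,P[:,2],rcond=None)[0]; print("lid slope along bin x",co[:2]@[np.cos(a),np.sin(a)],P[:,2].mean())
  v,u=np.mgrid[218:227,296:305]; v=v.ravel();u=u.ravel()
  P=((np.linalg.inv(K)@np.array([u,v,1+0*u]))*D[v,u]-t[:,None]).T@R
  print("pad",np.median(P,0))
E
```

```text
time_s: 12.35
eef_pos: [0.4391, -0.2855, 0.2588]
ee_rot: [179.7, 0.9, -68.7]
contact_force: [-0.1, 0.8, -0.4]
opening: 0.0005
lid slope along bin x -0.9652840506509199 0.1947453067818779
pad [ 0.517 -0.161  0.145]
lid slope along bin x -0.21976891473140123 0.19016435666957962
pad [ 0.516 -0.162  0.145]
```

```bash
python3 - <<'E'
import cv2
cv2.imwrite("pics/side4c.png",cv2.resize(cv2.imread("pics/side4.png")[120:270,170:370],None,fx=4,fy=4,interpolation=cv2.INTER_CUBIC))
E
```

```text
(no output)
```

View pics/side4c.png

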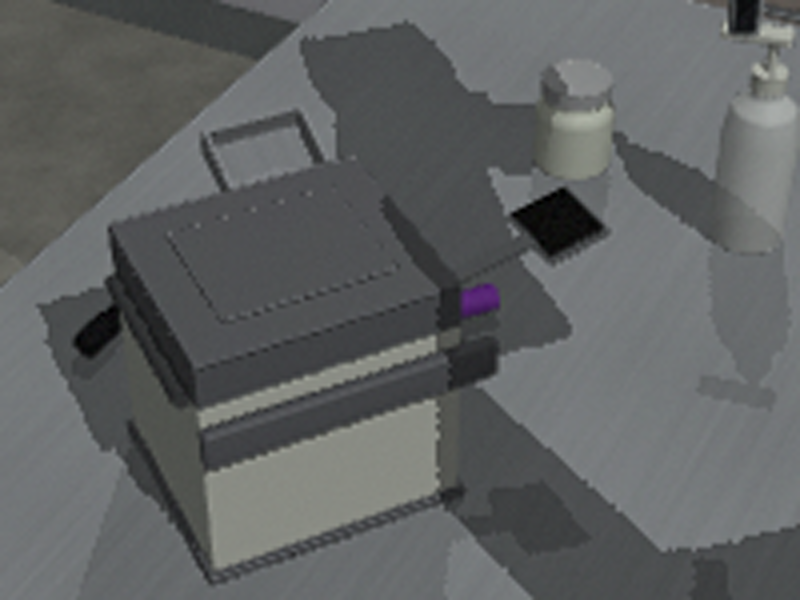

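View pics/top4.png

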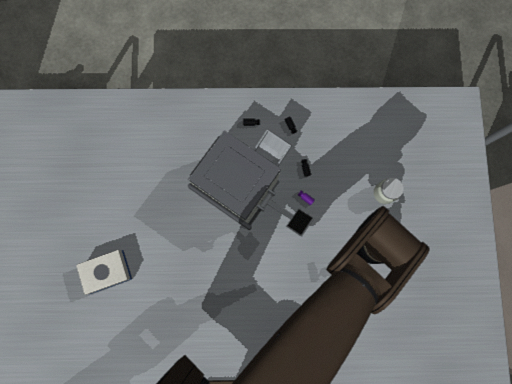

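```bash
python3 - <<'E'
from h import *
d0=np.load("pics/top0.npy")
im,d=eyes.get_image("top")
x=(d-d0)[140:200,205:265]; print("lid depth change median",np.median(x), "p10/p90",np.percentile(x,[10,90]))
for u,v in[(270,178),(250,200),(222,140),(200,180)]: print(u,v,np.median((d-d0)[v-3:v+4,u-3:u+4]))
print(r.state()["eef_pos"],r.state()["contact_force"])
E
```

```text
lid depth change median -8.666515e-05 p10/p90 [-0.00442147  0.00451334]
270 178 -0.0004566908
250 200 0.00061392784
222 140 0.0007261038
200 180 -0.00029695034
[ 0.43920446 -0.28552605  0.25889355] [-0.12835979  0.70250879 -0.71474804]
```

The lid and pad are back at their starting geometry, to under 1 mm. The vial is gone from the chute, the bystanders haven't moved, and the gripper is clear.

```bash
python3 -c "
from station import r
r.hand_in(); print(r.state()['time_s'])"
```

```text
the job is handed in; nothing more can be done
the job is handed in; nothing more can be done
```

The vial is in the bin, the lid was eased shut by the lever, and I handed the job in after about 12.5 s; no verdict was reported.

- **Pressing:** I pushed the lever to its stop with closed fingertips. The lid opened to about 1.1 rad, judged from its slope in the depth image. The vial rolled in and lay at about (-0.057, 0.060, 0.03) m in the bin's frame.
- **Closing:** I let the lever up at about 18 mm/s, well under the slam limit, and kept contact until close to the rest position. Then I lifted off and moved clear.
- **Last checks:** The lid and pad match the starting depth images to within 1 mm, and the chute is empty. The bystanders look unmoved, and the force reading is only sensor noise.
- **Check that failed:** My plane fit of the lid's slope gave nonsense, even for the starting picture, so I compared depths directly instead.
- **Not checked:** With the lid shut, I could not look at the vial again.

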